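# Zero the fence gauge and hold a bead mould in its corner

## Robot

A 6-joint arm with a two-finger parallel gripper is mounted at the origin on the work surface. World frame = base frame: x ahead of the robot, y to its left, z up, the work surface at z = 0. Lengths are in m, angles in rad, forces in N, time in s.
With the tool pointing down it reaches from about 0.275 to 0.75 m from the base axis. Payload 10.2 kg.
Tool frame: the origin (TCP) lies on the centre line of the jaws, within the pads' length; the fingertips stand 25 mm ahead of it and the grasp point (between the pads) lies 6 mm ahead of it; y points along the fingers, z is the direction in which the jaws open and shut, and the axes are right-handed (so a half turn about y gives the same grasp; the last joint's range is limited). The gripper opens to 85 mm and grips with 20 to 120 N. Pads are 22 mm wide; open, the fingers measure 114 mm over their backs; the gripper's body (76 mm by 85 mm) begins 54 mm behind the grasp point. The pads swing forward as they close: fully open they stand 13 mm farther back than shut.
Start: joints at [-1.539, 0.313, 1.498, -0, 1.331, -0.223], TCP at [0.132, -0.508, 0.256] pointing down, gripper open.
Joint ranges: [-2.94, 2.94], [-0.97, 2.17], [0.19, 2.56], [-1.23, 4.37], [0.02, 3.11], [-2.88, 2.88]. Speed limits (rad/s): [2.39, 2.39, 3.01, 3.14, 3.14, 3.14].

## Interface

Orientations are given as a unit quaternion [w, x, y, z].
In Python, from plant import env gives the robot as it stands.
- The arm moves only by the tool servo_tool, never from a script. Its argument "plan" is a list of rows, each a list of 5 numbers: the opening in per cent of the stroke, from 0 (shut) to 100 (fully open), then the shift along the tool's x, y, z in m, then the turn about the tool's y in rad. In form: [[gripper, dx, dy, dz, turn], ...]. A call has 1 to 12 rows; each row is the pose to reach, as a shift and turn from the pose commanded when the call began, along the tool's axes at that moment; what a row does not reach only later rows make up. A row lasts 1/12 s, in which the tool goes at most 41.7 mm and 7.16 degrees, less where a joint would pass 70% of its speed; a pose out of reach is approached as far as the arm can. A call with a gripper value outside its range is refused whole. The fingers move at their own pace and stop on an object; "squeeze" is the grip in N (left out, the last holds). Time passes only in rows, so rows that repeat a pose let the fingers close. It gives the time, the measured TCP pose, the force and the opening at its end, in the units of the state.
- env.get_state(): the state, without advancing time (a new reading comes with each control period).
- env.camera(name): name is "scene" or "top" or "wrist"; returns the picture (400x640x3 uint8, red, green, blue); there is no depth.
- env.camera_info(name): a dict with "camera_matrix" (3x3 intrinsics, pixels), "k1" (the pictures are not rectified: a ray, as slopes to the right and down, at radius r is drawn at 1 + k1 r^2 times it, then the intrinsics apply), "position" and "rotation" of the camera in the world; the wrist camera has in their place "T_tool_cam" (4x4, takes a point from camera to tool coordinates, whose origin is the TCP and whose axes are the tool frame's). Camera axes: x right, y down, z forward; pixel columns grow to the right and rows downward; lengths in m; the calibration is good to about 2 mm. A picture is of the moment at which its call begins: read the wrist's pose just before it. camera_info takes no time and is no camera call.
- env.sign_off(): hands the job in, once; it reports no verdict.
The state is a dict: "time": time; "joint_positions": joint angles; "qd": joint speeds; "effort": joint torques, N m; "tcp_pos": TCP position; "ee_rot": TCP orientation; "contact_force": force on the tool from outside, world axes, zero at the start; "ft_torque": the same for the moment, N m; "opening": opening from 0.0 (shut) to 1.0 (fully open).
Only numpy, scipy, OpenCV 4.12 (cv2) and the standard library are available. Lean on these libraries where they do the work, as an engineer would, in place of code of your own. Each camera call takes 0.05 s, during which the arm holds its last target. There are 200 camera calls.

## Task

Zero the fence gauge by pressing the green button on the white control box fully down and letting it come up again, while the gauge plate is still empty. Then take the black graphite mould with the steel sole, stand it flat on the gauge plate and press it into the corner so that its long side touches the long blue fence and its short end touches the short orange fence, both at once; finish while still gripping it and pushing it against both fences, so the gauge can take its reading. Leave the brass mould, the frit jar, the brick and the paddle where they are.

Things in the scene. Friction and masses are not known exactly. Their poses are not given: they have to be found in the camera images.
- zero_button (a joint): green spring push button on the white control box; 0 = up, 0.006 m = fully down, it needs about 5 N to be fully down and springs back by itself
- zero_button_top (a point): centre of the top face of the green button cap (cap 32 mm across, pressed straight down, 6 mm travel), on top of the white control box (100 x 90 mm, 45 mm high). The box stands anywhere on the robot's left, turned a little
- mould_center (a point): centre (half-way up) of the loose graphite bead mould: black block with two round cups in its top and a 14 mm bright steel sole flush with its sides; in all 64 mm long (its x axis), 42 mm wide (its y axis), 64 mm high (z up), 0.25 to 0.5 kg. It stands on the table among the brass mould and the frit jar, on the robot's right; the three swap places. It looks the same turned by half a turn, and either way round is right in the gauge
- gauge: the gauge's fixed aluminium base plate, 180 mm (x) by 150 mm (y), 8 mm thick, on the table; origin at the centre of its underside. It stands in front of the robot at a varying place and yaw. Nothing is oiled: the mould drags on plate and fences when it slides on them under load
- gauge_corner (a point): inner corner of the two fences, at the level of the plate's top face (8 mm above the table). Its axes are the gauge's: x along the long blue fence towards the orange fence, y along the short orange fence towards the blue fence, z up. The free plate lies towards -x and -y; a mould seated home has its centre at x = -32, y = -21, z = +32 mm from here
- fence_long: long blue fence, rigid, fixed along the plate's +y edge: 160 mm long (x), 12 mm thick, standing 12 mm above the plate; origin at the centre of its underside
- fence_short: short orange fence, rigid, fixed along the plate's +x edge: 100 mm long (y), 12 mm thick, standing 12 mm above the plate; origin at the centre of its underside. Fingers that grip the mould half-way up or higher pass above both fences
- mould: the same graphite mould; origin at the centre of its underside, axes as above
- brass_mould: bystander: low brass block with one round cup in its top, 52 x 44 x 34 mm; origin under its centre
- frit_jar: bystander: small green glass jar with a red cap, 46 mm across, 62 mm high; origin under its centre
- brick: bystander: red brick piece, 100 x 50 x 35 mm, beyond the gauge; origin under its centre
- paddle: bystander: flat hand paddle with a handle lying on the table beyond the gauge; origin under its middle
There are look-alikes about, which are no part of the job. What is shaped like the mould but purple is not meant. What is meant by the gauge is not pink, and is the larger of those in its own colour.

How it is judged:
By the outcome, as a careful person would: the job done as asked, in the order asked, and still so for the second after the job is handed in, while the arm keeps its last pose, push and grip.
It also fails if it takes over 72 s, if anything falls off the work surface, if the arm or the gripper's body presses on something with over 40 N, if the wrist force passes 120 N, or if a joint passes its speed limit or range.

## Working session

There is one attempt and no reset: what is moved stays moved. The work goes in short steps, Python scripts to look and compute and a tool call to move; the robot and the scene stay as the last step left them, time stands still between calls to the robot, and variables do not carry over. Pictures are saved under pics/ and viewed, about 8 in all and at most 12, crops included, and the job is handed in when it is done.

Besides the shell and the picture viewer there is one more tool, called after "Call:" as name(argument=value, ...) on one line, values as JSON. servo_tool: Moves the arm, as the interface text tells. Its arguments: {"type":"object","properties":{"plan":{"type":"array"},"squeeze":{"type":"number"}},"required":["plan"]}

```bash
mkdir -p pics; ls; cat > h.py <<'E'
import numpy as np, cv2
from plant import env
from scipy.spatial.transform import Rotation as R
def q2R(q): return R.from_quat([q[1],q[2],q[3],q[0]]).as_matrix()
def grab(name,fn=None):
    s=env.get_state(); im=env.camera(name)
    if fn: cv2.imwrite('pics/'+fn,im[...,::-1])
    return im,s
def cam(name,s=None):
    i=env.camera_info(name); K=np.array(i['camera_matrix'])
    if name=='wrist':
        T=np.array(i['T_tool_cam']); Rt=q2R(s['ee_rot'])
        return K,i['k1'],Rt@T[:3,3]+np.array(s['tcp_pos']),Rt@T[:3,:3]
    return K,i['k1'],np.array(i['position']),np.array(i['rotation']).reshape(3,3)
def ray(c,uv):
    K,k1,p,Rc=c; uv=np.atleast_2d(np.float64(uv))
    x=cv2.undistortPoints(uv[:,None],K,np.array([k1,0,0,0,0.]))[:,0]
    return p,np.c_[x,np.ones(len(x))]@Rc.T
def onplane(c,uv,z):
    p,d=ray(c,uv); return p+d*((z-p[2])/d[:,2])[:,None]
def proj(c,P):
    K,k1,p,Rc=c; X=(np.atleast_2d(P)-p)@Rc
    return cv2.projectPoints(X[:,None],np.zeros(3),np.zeros(3),K,np.array([k1,0,0,0,0.]))[0][:,0]
E
python3 - <<'E'
from h import *
a,s=grab('scene','s1.png'); b,_=grab('top','t1.png')
print({k:np.round(v,3) for k,v in s.items()})
for n in('scene','top'): print(n,[np.round(x,3).tolist() for x in cam(n)])
print(env.camera_info('wrist'))
print(np.round(q2R(s['ee_rot']),2))
E
```

```text
pics
{'time': np.float64(0.0), 'joint_positions': array([-1.539,  0.313,  1.498, -0.   ,  1.331, -0.223]), 'qd': array([-0.003,  0.   , -0.   ,  0.   , -0.001, -0.   ]), 'effort': array([-3.0000e-03, -4.1227e+01, -2.5975e+01, -0.0000e+00,  4.0000e-03,
        0.0000e+00]), 'tcp_pos': array([ 0.132, -0.508,  0.256]), 'ee_rot': array([ 0.09 , -0.09 ,  0.702, -0.701]), 'contact_force': array([-0.29 , -0.248, -0.081]), 'ft_torque': array([-0.03 ,  0.023,  0.027]), 'opening': np.float64(0.998)}Traceback (most recent call last):
  File "<stdin>", line 4, in <module>
  File "h.py", line 14, in cam
    return K,i['k1'],np.array(i['position']),np.array(i['rotation']).reshape(3,3)
                                             ~~~~~~~~~~~~~~~~~~~~~~~~~~~~~~~^^^^^
ValueError: cannot reshape array of size 4 into shape (3,3)
```

View pics/s1.png

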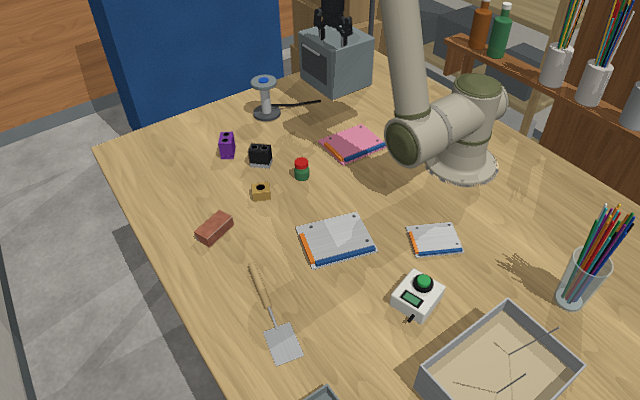

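View pics/t1.png

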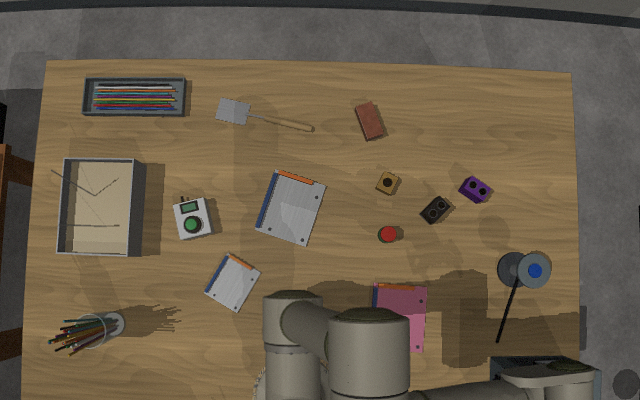

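The scene picture shows the arm with the objects around it. In the top view the candidates are:
- **Moulds:** black block with two cups at (435,209), and a purple look-alike at (475,189). The black one is meant.
- **Gauges:** large grey at (290,207), small grey at (232,282) and pink at (400,315). The large grey one is meant, since it isn't pink and is the larger of the grey pair.
- **Button:** green, at (193,225).

I'll confirm these in one enlarged crop and measure.

```bash
sed -i "s/np.array(i\['rotation'\]).reshape(3,3)/q2R(i['rotation'])/" h.py
python3 - <<'E'
from h import *
b,s=grab('top'); c=cam('top')
print([np.round(x,3).tolist() for x in c]); i=env.camera_info('wrist'); print(i); print(np.round(q2R(s['ee_rot']),2))
hsv=cv2.cvtColor(b,cv2.COLOR_RGB2HSV)
def comp(name,m,z,box):
    x0,y0,x1,y1=box; k=np.zeros_like(m); k[y0:y1,x0:x1]=m[y0:y1,x0:x1]
    n,l,st,ce=cv2.connectedComponentsWithStats(k); j=1+np.argmax(st[1:,4])
    pts=np.argwhere(l==j)[:,::-1]; P=onplane(c,pts,z)[:,:2]
    r=cv2.minAreaRect(np.float32(P*1000)); print(name,st[j,4],ce[j].round(1),'mean',P.mean(0).round(4),'rect',np.round(r[0],1),np.round(r[1],1),round(r[2],1))
H,S,V=[hsv[...,k].astype(int) for k in range(3)]
comp('blue',((H>100)&(H<130)&(S>90)).astype(np.uint8),.020,(250,160,335,250))
comp('orange',((H<18)&(S>170)&(V>120)).astype(np.uint8),.020,(250,160,335,200))
comp('plate',((S<60)&(V>100)).astype(np.uint8),.008,(245,160,335,255))
comp('green',((H>45)&(H<85)&(S>110)).astype(np.uint8),.055,(170,190,215,245))
comp('box',((S<40)&(V>140)).astype(np.uint8),.045,(170,190,215,245))
comp('black',(V<75).astype(np.uint8),.064,(415,190,455,228))
z=lambda x0,y0,x1,y1:cv2.resize(b[y0:y1,x0:x1],(400,400),interpolation=cv2.INTER_CUBIC)
cv2.imwrite('pics/c1.png',np.hstack([z(400,160,500,260),z(240,155,340,255)])[...,::-1])
E
```

```text
[[[481.799, 0.0, 322.578], [0.0, 481.799, 207.471], [0.0, 0.0, 1.0]], -0.117, [0.378, -0.052, 1.338], [[0.025, -0.994, 0.107], [-1.0, -0.025, -0.004], [0.007, -0.107, -0.994]]]
{'camera_matrix': array([[320.7412318 ,   0.        , 323.59411581],
       [  0.        , 320.7412318 , 195.98841   ],
       [  0.        ,   0.        ,   1.        ]]), 'k1': 0.01478071819276182, 'T_tool_cam': array([[-3.18244258e-04,  9.62221286e-01,  2.72268425e-01,
        -6.85550592e-02],
       [ 4.15625713e-04, -2.72268288e-01,  9.62221288e-01,
        -1.18035092e-01],
       [ 9.99999863e-01,  4.19383158e-04, -3.13276088e-04,
         2.99438929e-04],
       [ 0.00000000e+00,  0.00000000e+00,  0.00000000e+00,
         1.00000000e+00]])}
[[-0.97 -0.    0.25]
 [-0.25  0.   -0.97]
 [-0.   -1.   -0.  ]]
blue 201 [266.  199.8] mean [0.5376 0.0998] rect [538.3  99.8] [ 10.7 157.6] 73.4
orange 142 [295.2 176.7] mean [0.6039 0.0213] rect [604.   21.5] [96.7 10.6] 72.8
plate 2909 [292.2 210. ] mean [0.5125 0.0272] rect [519.7  34.1] [148.1 178.7] 73.1
green 100 [190.5 223.8] mean [0.4632 0.2972] rect [462.7 297.1] [27.  30.2] 1.6
box 608 [191.3 218.7] mean [0.4777 0.2986] rect [479.6 298.9] [97.7 86.3] 15.6
black 468 [434.6 209.8] mean [ 0.5168 -0.3569] rect [ 516.8 -356.2] [45.7 75.6] 45.9
```

View pics/c1.png

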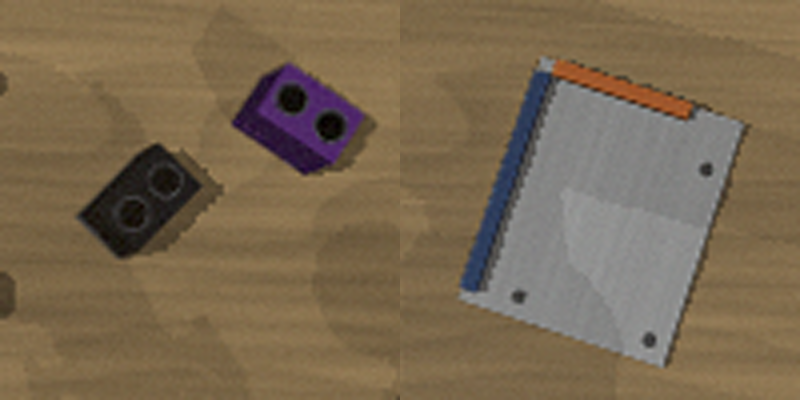

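The enlarged crop confirms both. The black mould is at about (437,209), next to the purple one. The large grey gauge has its blue fence on the left and orange fence at the top. First I'll move above the mould for a close look.

Call:
servo_tool(plan=[[100,-0.035,0,-0.004,0],[100,-0.07,0,-0.008,0],[100,-0.11,0,-0.013,0],[100,-0.15,0,-0.018,0],[100,-0.19,0,-0.023,0],[100,-0.23,0,-0.028,0],[100,-0.27,0,-0.033,0],[100,-0.31,0,-0.038,0],[100,-0.35,0,-0.043,0],[100,-0.38,0,-0.047,0],[100,-0.4,0,-0.05,0],[100,-0.41,0,-0.05,0]])

```text
time: 1.15
tcp_pos: [0.5185, -0.3546, 0.2557]
ee_rot: [0.091, -0.091, 0.702, -0.701]
contact_force: [0.5, 0.1, -0.1]
opening: 1.0
```

```bash
cat >> h.py <<'E'
def shift(target,s=None):
    s=s or env.get_state(); return np.round(q2R(s['ee_rot']).T@(np.array(target)-s['tcp_pos']),4)
def zax(s): r=q2R(s['ee_rot'])[:,2]; return np.degrees(np.arctan2(r[1],r[0]))
E
python3 - <<'E'
from h import *
b,s=grab('wrist','w1.png'); c=cam('wrist',s)
print(s['time'],s['tcp_pos'],zax(s),np.round(q2R(s['ee_rot']),4).tolist())
print(proj(c,[[.517,-.357,.064],[.517,-.357,0]]))
print('gauge',shift([.54,.03,.25]))
E
```

```text
1.15 [ 0.51848924 -0.3546085   0.25565369] -75.24982978577141 [[-0.967, -0.0004, 0.2546], [-0.2546, 0.0009, -0.967], [0.0001, -1.0, -0.0009]]
[[325.53762164 179.40270703]
 [325.29549862 167.33530068]]
gauge [-0.1186  0.0059 -0.3668]
```

View pics/w1.png

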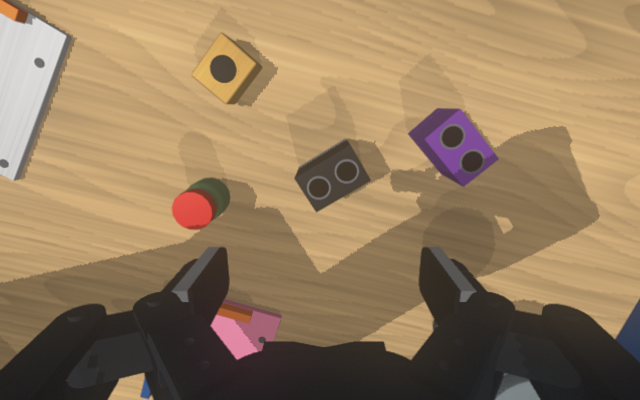

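The wrist view shows the black mould below the tool, with cups at (319,188) and (347,171). The brass mould is at (227,68), the jar at (195,208) and the purple look-alike at (455,147). Next is the gauge.

Call:
servo_tool(plan=[[100,-0.01,0,-0.03,0],[100,-0.022,0,-0.068,0],[100,-0.034,0,-0.105,0],[100,-0.046,0,-0.142,0],[100,-0.058,0,-0.18,0],[100,-0.07,0,-0.217,0],[100,-0.082,0,-0.254,0],[100,-0.094,0,-0.29,0],[100,-0.106,0,-0.328,0],[100,-0.115,0,-0.355,0],[100,-0.119,0,-0.367,0],[100,-0.119,0,-0.367,0]])

```text
time: 2.2
tcp_pos: [0.5388, 0.0299, 0.2564]
ee_rot: [0.091, -0.091, 0.701, -0.701]
contact_force: [-0.4, -0.4, -0.5]
opening: 0.998
```

```bash
python3 - <<'E'
from h import *
b,s=grab('wrist','w2.png'); c=cam('wrist',s)
print(s['time'],s['tcp_pos'],zax(s))
print('btn',shift([.463,.297,.16]))
H,S,V=[x.astype(int) for x in cv2.split(cv2.cvtColor(b,cv2.COLOR_RGB2HSV))]
def comp(name,m,z):
    m=m.astype(np.uint8); m[300:]=0
    n,l,st,ce=cv2.connectedComponentsWithStats(m)
    for j in 1+np.argsort(-st[1:,4])[:2]:
        P=onplane(c,np.argwhere(l==j)[:,::-1],z)[:,:2]
        r=cv2.minAreaRect(np.float32(P*1000)); print(name,st[j,4],ce[j].round(1),np.round(r[0],1),np.round(r[1],1),round(r[2],1))
comp('blue',(H>100)&(H<125)&(S>110)&(V>60),.020)
comp('orange',(H<18)&(S>170)&(V>120),.020)
comp('green',(H>45)&(H<85)&(S>110),.055)
E
```

```text
2.2 [0.53879963 0.02992445 0.25636693] -75.28467420349884
btn [ 0.0055  0.0962 -0.2791]
blue 282 [132.4 279.9] [345.5 221.5] [ 6.6 82.1] 61.2
blue 18 [231.2 201.5] [474.8 123. ] [ 0.9 23.7] 73.8
orange 121 [168.8 263.3] [378.1 182.1] [28.8  6.8] 61.5
orange 37 [533.9 298.1] [ 446.8 -266.2] [ 2.9 23.5] 15.1
green 679 [ 42.4 185.3] [456.2 303. ] [29.2 29.3] 14.9
```

View pics/w2.png

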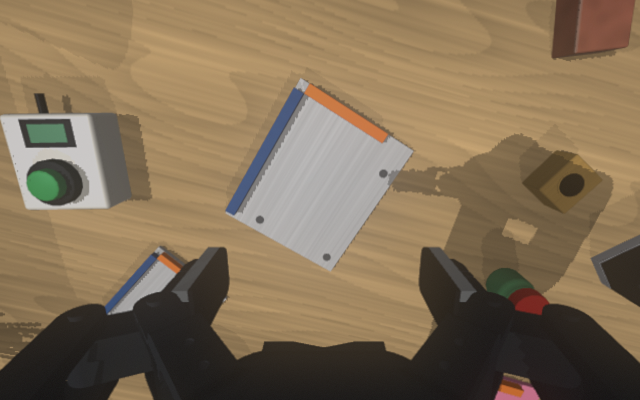

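The wrist view shows the big gauge with its blue fence running (237,212)–(300,92) and orange fence (308,88)–(385,137). The green cap is at (42,185) on a dark collar, and the small grey look-alike is at (150,280). I'll triangulate the cap and refine the gauge.

```bash
python3 - <<'E'
from h import *
s=env.get_state(); c=cam('wrist',s); t=cam('top')
b=cv2.imread('pics/w2.png')[...,::-1].copy()
H,S,V=[x.astype(int) for x in cv2.split(cv2.cvtColor(b,cv2.COLOR_RGB2HSV))]
def tri(u,v):
    p,d=ray(c,u);q,e=ray(t,v); x=np.linalg.lstsq(np.c_[d[0],-e[0]],q-p,rcond=None)[0]
    A,B=p+d[0]*x[0],q+e[0]*x[1]; return np.round((A+B)/2,4),round(np.linalg.norm(A-B),4)
print('cap',tri([42.4,185.3],[190.5,223.8]))
def rect(name,m,z,box):
    x0,y0,x1,y1=box;k=np.zeros(m.shape,np.uint8);k[y0:y1,x0:x1]=m[y0:y1,x0:x1]
    n,l,st,ce=cv2.connectedComponentsWithStats(k);j=1+np.argmax(st[1:,4])
    P=onplane(c,np.argwhere(l==j)[:,::-1],z)[:,:2]
    r=cv2.minAreaRect(np.float32(P*1000)); print(name,st[j,4],ce[j].round(1),np.round(r[0],1),np.round(r[1],1),round(r[2],1))
rect('blue',(H>100)&(H<130)&(S>90),.020,(220,80,310,220))
rect('orange',(H<18)&(S>150)&(V>120),.020,(295,75,395,150))
rect('plate',(S<40)&(V>110),.008,(220,75,415,275))
w=cam('wrist',dict(tcp_pos=np.array([0.51848924,-0.3546085,0.25565369]),ee_rot=s['ee_rot']))
print('mould cups',onplane(w,[[319,188],[347,171]],.064), 'top', onplane(t,[[433,213.3],[441.3,205]],.064))
print(shift([.4632,.297,.13]))
E
```

```text
cap (array([0.4619, 0.2937, 0.0654]), np.float64(0.0017))
blue 1357 [264.4 150.4] [537.2  98. ] [ 10.6 157.5] 73.1
orange 981 [345.4 112.6] [603.3  19.5] [98.2 11. ] 73.1
plate 16398 [320.3 183.3] [519.  32.] [150.8 179.7] 73.1
mould cups [[ 0.50690561 -0.35318927  0.064     ]
 [ 0.53054042 -0.37548693  0.064     ]] top [[ 0.50725709 -0.35250318  0.064     ]
 [ 0.5302045  -0.37510078  0.064     ]]
[ 0.0053  0.1262 -0.2791]
```

Call:
servo_tool(plan=[[0,0.001,0.01,-0.03,0],[0,0.002,0.025,-0.065,0],[0,0.003,0.04,-0.1,0],[0,0.004,0.055,-0.135,0],[0,0.005,0.07,-0.17,0],[0,0.006,0.085,-0.205,0],[0,0.007,0.1,-0.24,0],[0,0.007,0.12,-0.265,0],[0,0.007,0.135,-0.275,0],[0,0.007,0.14,-0.275,0],[0,0.007,0.14,-0.275,0],[0,0.007,0.14,-0.275,0]])

```text
time: 3.25
tcp_pos: [0.4642, 0.2915, 0.1169]
ee_rot: [-0.089, 0.089, -0.701, 0.702]
contact_force: [-0.2, -0.0, 0.8]
opening: 0.003
```

```bash
python3 - <<'E'
from h import *
b,s=grab('wrist','w3.png'); print(s['time'],s['tcp_pos'],s['opening'],s['contact_force'])
print(shift([.462,.294,.09],s), proj(cam('wrist',s),[[.462,.294,.065]]), proj(cam('wrist',s),s['tcp_pos']+np.array([0,0,-.025])))
E
```

```text
3.25 [0.4642063  0.29148822 0.11689594] 0.002951884223614756 [-0.21872081 -0.0492775   0.80502129]
[ 0.0015  0.0269 -0.003 ] [[317.88220758 233.19860664]] [[323.03932646 251.49353424]]
```

View pics/w3.png

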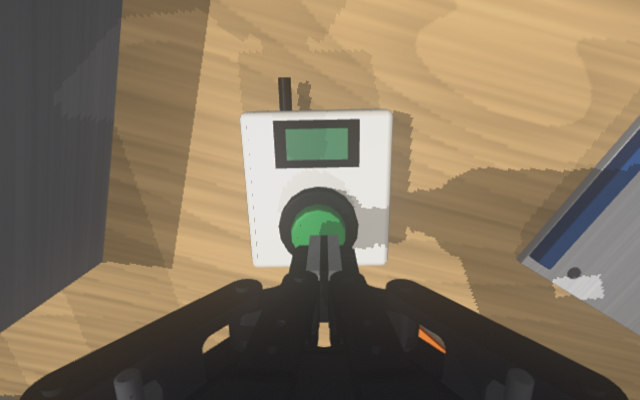

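The closed fingertips sit right over the green cap at (319,230). I'll press in small steps.

Call:
servo_tool(plan=[[0,0.001,0.01,-0.003,0],[0,0.001,0.02,-0.003,0],[0,0.001,0.024,-0.003,0],[0,0.001,0.026,-0.003,0],[0,0.001,0.028,-0.003,0],[0,0.001,0.03,-0.003,0],[0,0.001,0.03,-0.003,0],[0,0.001,0.03,-0.003,0]])

```text
time: 3.97
tcp_pos: [0.4614, 0.2957, 0.0865]
ee_rot: [-0.09, 0.09, -0.701, 0.701]
contact_force: [-1.4, -3.1, 4.4]
opening: -0.001
```

Call:
servo_tool(plan=[[0,0,0.001,0,0],[0,0,0.002,0,0],[0,0,0.003,0,0],[0,0,0.003,0,0],[0,0,0.003,0,0]])

```text
time: 4.38
tcp_pos: [0.4615, 0.2959, 0.0857]
ee_rot: [-0.09, 0.09, -0.701, 0.701]
contact_force: [-9.2, -6.5, 26.1]
opening: -0.0
```

Force jumped from 4 N to 26 N with less than 1 mm of extra travel, so the button is bottomed. Now I'll release it and go back towards the mould.

Call:
servo_tool(plan=[[0,0,-0.01,0,0],[0,0,-0.04,0,0],[0,0,-0.08,0,0],[20,0.003,-0.12,0.015,0],[80,0.01,-0.145,0.045,0],[80,0.015,-0.15,0.085,0],[80,0.022,-0.15,0.125,0],[80,0.03,-0.15,0.165,0],[80,0.037,-0.15,0.205,0],[80,0.044,-0.15,0.245,0],[80,0.05,-0.15,0.285,0],[80,0.056,-0.15,0.32,0]])

```text
time: 5.38
tcp_pos: [0.4878, -0.0302, 0.2334]
ee_rot: [-0.09, 0.089, -0.701, 0.701]
contact_force: [0.8, 0.4, -0.5]
opening: 0.797
```

Call:
servo_tool(plan=[[80,0.006,0,0.04,0.1],[80,0.013,0,0.08,0.22],[80,0.02,0,0.12,0.34],[80,0.027,0,0.16,0.46],[80,0.034,0,0.2,0.58],[80,0.041,0,0.24,0.7],[80,0.048,0,0.28,0.82],[80,0.054,0,0.31,0.93],[80,0.057,0,0.33,1.02],[80,0.057,0,0.333,1.025],[80,0.057,0,0.333,1.025],[80,0.057,0,0.333,1.025]])

```text
time: 6.38
tcp_pos: [0.5168, -0.3637, 0.2331]
ee_rot: [-0.265, 0.265, 0.656, -0.655]
contact_force: [0.7, 0.4, 1.2]
opening: 0.797
```

```bash
python3 - <<'E'
from h import *
b,s=grab('wrist','w4.png'); print(s['time'],s['tcp_pos'],zax(s),s['opening'],s['contact_force'],s['joint_positions'].round(2))
c=cam('wrist',s); print(shift([.5187,-.364,.12],s), proj(c,[[.5187,-.364,.064],[.507,-.353,.064],[.5305,-.3755,.064]]))
g=cv2.cvtColor(b,cv2.COLOR_RGB2HSV)
t,_=grab('top'); h=cv2.cvtColor(t,cv2.COLOR_RGB2HSV)[190:245,170:215]
print('green top px',(np.argwhere((h[...,0]>45)&(h[...,0]<85)&(h[...,1]>110)).mean(0)[::-1]+[170,190]))
E
```

```text
6.3833 [ 0.51676909 -0.36366698  0.23308547] -133.989964685894 0.7968132029767119 [0.74363646 0.38229922 1.24056302] [-0.8   0.57  1.18  0.    1.4   1.54]
[-0.0017  0.1131 -0.001 ] [[321.90416495 181.33848041]
 [322.15084191 198.12989779]
 [321.970251   163.57833481]]
green top px [190.58 223.82]
```

View pics/w4.png

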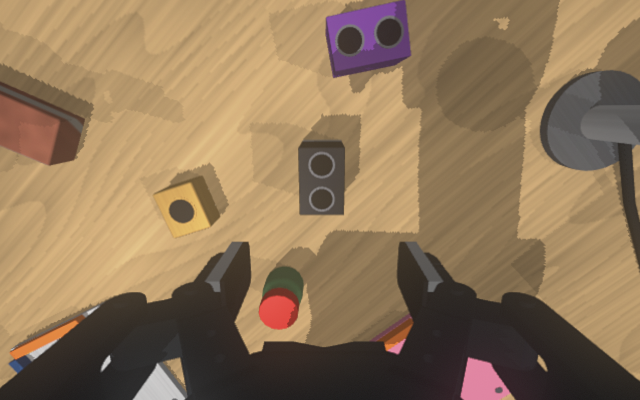

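The view from above shows the mould aligned with the jaws, cups at (321,165) and (321,198), matching the projection. The jar is clear at (280,300). Descend and grasp.

Call:
servo_tool(plan=[[80,-0.001,0.03,-0.001,0],[80,-0.002,0.065,-0.001,0],[80,-0.002,0.1,-0.001,0],[80,-0.002,0.13,-0.001,0],[80,-0.002,0.155,-0.001,0],[80,-0.002,0.175,-0.001,0],[80,-0.002,0.185,-0.001,0],[80,-0.002,0.185,-0.001,0],[0,-0.002,0.185,-0.001,0],[0,-0.002,0.185,-0.001,0],[0,-0.002,0.185,-0.001,0],[0,-0.002,0.185,-0.001,0]], squeeze=60)

```text
time: 7.48
tcp_pos: [0.5195, -0.3657, 0.0504]
ee_rot: [0.264, -0.267, -0.655, 0.656]
contact_force: [1.2, 1.7, 5.9]
opening: 0.484
```

Call:
servo_tool(plan=[[0,0,0,0,0],[0,0,0,0,0],[0,0,0,0,0],[0,0,-0.01,0,0],[0,0,-0.03,0,0],[0,0,-0.05,0,0],[0,0,-0.07,0,0],[0,0,-0.07,0,0]])

```text
time: 8.15
tcp_pos: [0.5198, -0.3664, 0.1229]
ee_rot: [0.263, -0.268, -0.654, 0.656]
contact_force: [1.2, -0.0, -3.2]
opening: 0.48
```

```bash
python3 - <<'E'
from h import *
b,s=grab('wrist','w5.png'); print(s['time'],s['tcp_pos'],zax(s),s['opening']*85,s['contact_force'],s['ft_torque'])
a=np.radians(-16.9); ex=np.array([np.cos(a),np.sin(a)]); ey=np.array([-ex[1],ex[0]])
for bl,o in (((.5372,.098),(.6033,.0195)),((.5383,.0998),(.604,.0215))):
    print('corner gauge frame',ex@o-.006,ey@bl-.006)
    k=ex*(ex@o-.006)+ey*(ey@bl-.006); print(k, 'seat',k-.032*ex-.021*ey)
E
```

```text
8.15 [ 0.51976317 -0.36640232  0.12285926] -134.12423849046584 40.78608338690661 [ 1.18776334 -0.04173    -3.21531917] [-0.01541451 -0.0104052  -0.00173386]
corner gauge frame 0.5655769424867886 0.24393294963862674
[0.61206354 0.0689839 ] seat [0.57534076 0.05819329]
corner gauge frame 0.5656653076084324 0.24597498650288852
[0.61274172 0.07091206] seat [0.57601894 0.06012145]
```

View pics/w5.png

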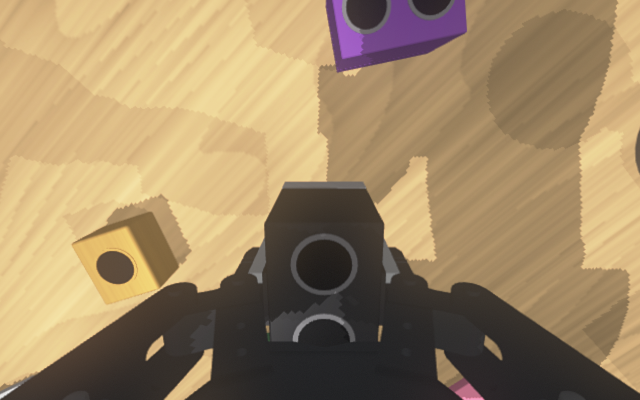

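The mould is held square, with a weight of about 3.2 N. I'll carry it over the free plate and turn it to the gauge's yaw.

Call:
servo_tool(plan=[[0,0.01,-0.02,-0.01,0],[0,0.03,-0.04,-0.035,-0.04],[0,0.053,-0.05,-0.062,-0.09],[0,0.077,-0.05,-0.09,-0.14],[0,0.1,-0.05,-0.117,-0.19],[0,0.123,-0.05,-0.144,-0.24],[0,0.146,-0.05,-0.171,-0.29],[0,0.169,-0.05,-0.198,-0.34],[0,0.192,-0.05,-0.225,-0.39],[0,0.216,-0.05,-0.253,-0.43],[0,0.24,-0.05,-0.281,-0.46],[0,0.255,-0.05,-0.3,-0.475]])

```text
time: 9.2
tcp_pos: [0.5434, 0.0308, 0.1668]
ee_rot: [-0.104, 0.102, 0.7, -0.699]
contact_force: [0.5, 0.2, -4.8]
opening: 0.487
```

```bash
cat > g.py <<'E'
from h import *
a=np.radians(-16.9); ex=np.array([np.cos(a),np.sin(a)]); ey=np.array([-ex[1],ex[0]])
corner=np.array([.6124,.0700])
def rep(s):
    d=s['tcp_pos'][:2]-corner; F=s['contact_force']
    print('t',s['time'],'tcp gauge mm',(1000*np.array([ex@d,ey@d])).round(1),'z',round(s['tcp_pos'][2],4),'yaw',zax(s).round(2),'Fgauge',round(ex@F[:2],1),round(ey@F[:2],1),round(F[2],1),'open',round(s['opening']*85,1),'T',s['ft_torque'].round(2))
E
python3 - <<'E'
from g import *
b,s=grab('wrist','w6.png'); rep(s)
p=corner-.057*ex-.041*ey; print(shift([*p,.0785],s), np.round(s['ee_rot'],3), np.round(q2R(s['ee_rot']),3).tolist())
# cup in held view w5
b=cv2.imread('pics/w5.png'); 
s5=dict(tcp_pos=[0.51976317,-0.36640232,0.12285926],ee_rot=[.263,-.268,-.654,.656]); c=cam('wrist',s5)
P=onplane(c,[[325,265],[283,186],[366,186]],.1229+.0145); print('cup in tool mm',((P-s5['tcp_pos'])@q2R(s5['ee_rot'])*1000).round(1))
E
```

```text
t 9.2 tcp gauge mm [-54.6 -57.6] z 0.1668 yaw -106.73 Fgauge 0.4 0.4 -4.8 open 41.4 T [ 0.01 -0.04 -0.01]
[ 0.0021  0.0884 -0.0166] [-0.104  0.102  0.7   -0.699] [[-0.958, -0.003, -0.288], [0.288, 0.001, -0.958], [0.003, -1.0, -0.0]]
cup in tool mm [[-13.8 -14.4   0.9]
 [-42.8 -14.2 -13.2]
 [-42.8 -14.2  14.5]]
```

Call:
servo_tool(plan=[[0,0.001,0.01,-0.005,0],[0,0.002,0.03,-0.012,0],[0,0.002,0.05,-0.017,0],[0,0.002,0.07,-0.017,0],[0,0.002,0.085,-0.017,0],[0,0.002,0.095,-0.017,0],[0,0.002,0.101,-0.017,0],[0,0.002,0.103,-0.017,0],[0,0.002,0.104,-0.017,0],[0,0.002,0.104,-0.017,0]])

```text
time: 10.08
tcp_pos: [0.5479, 0.0443, 0.0647]
ee_rot: [0.104, -0.104, -0.699, 0.699]
contact_force: [-0.2, 0.1, -4.1]
opening: 0.486
```

```bash
python3 - <<'E'
from g import *
rep(env.get_state()); a,_=grab('scene'); cv2.imwrite('pics/s2.png',cv2.resize(a[190:280,270:400],None,fx=5,fy=5,interpolation=cv2.INTER_CUBIC)[...,::-1])
E
```

```text
t 10.0833 tcp gauge mm [-54.3 -43.4] z 0.0647 yaw -106.93 Fgauge -0.2 0.0 -4.1 open 41.3 T [-0.01  0.   -0.05]
```

View pics/s2.png

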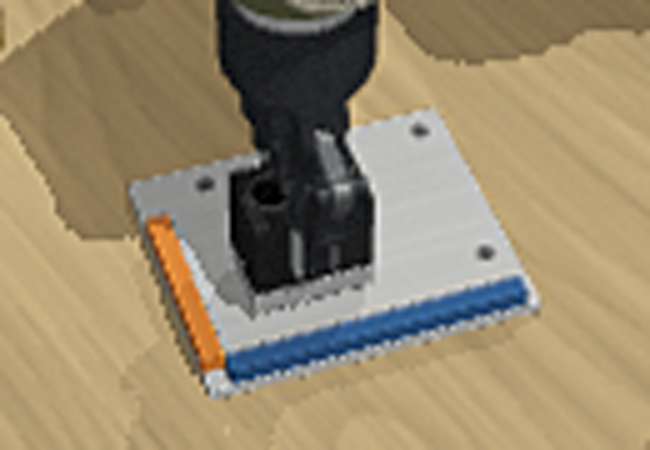

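The mould is above the free plate, orange fence to its left and blue fence in front, and both are clear. Now I'll lower it gently until it touches.

Call:
servo_tool(plan=[[0,0,0.002,0,0],[0,0,0.004,0,0],[0,0,0.005,0,0],[0,0,0.006,0,0],[0,0,0.006,0,0],[0,0,0.006,0,0]])

```text
time: 10.63
tcp_pos: [0.5476, 0.0445, 0.0584]
ee_rot: [-0.104, 0.104, 0.699, -0.699]
contact_force: [-0.1, 0.7, -3.1]
opening: 0.487
```

Call:
servo_tool(plan=[[0,0,0.001,0,0],[0,0,0.002,0,0],[0,0,0.002,0,0],[0,0,0.002,0,0]])

```text
time: 10.97
tcp_pos: [0.5477, 0.0445, 0.0583]
ee_rot: [0.104, -0.104, -0.699, 0.7]
contact_force: [-10.6, 1.2, 18.7]
opening: 0.485
```

The mould touches the plate at z=0.0583. I'll ease the load to a few newtons and slide towards the blue fence.

Call:
servo_tool(plan=[[0,0,-0.0012,0,0],[0,0,-0.0012,-0.004,0],[0,0,-0.0012,-0.009,0],[0,0,-0.0012,-0.014,0],[0,0,-0.0012,-0.017,0],[0,0,-0.0012,-0.018,0],[0,0,-0.0012,-0.018,0]])

```text
time: 11.55
tcp_pos: [0.5539, 0.0618, 0.0584]
ee_rot: [0.103, -0.105, -0.699, 0.7]
contact_force: [0.1, -2.0, 6.7]
opening: 0.486
```

```bash
python3 -c "
from g import *
rep(env.get_state())"
```

```text
t 11.55 tcp gauge mm [-53.6 -24.9] z 0.0584 yaw -106.89 Fgauge 0.7 -1.9 6.7 open 41.3 T [-0.51  0.14  0.07]
```

Call:
servo_tool(plan=[[0,0,0,-0.001,0],[0,0,0,-0.002,0],[0,0,0,-0.003,0],[0,0,0,-0.003,0],[0,0,0,-0.003,0]])

```text
time: 11.97
tcp_pos: [0.5547, 0.0644, 0.0583]
ee_rot: [0.103, -0.105, -0.699, 0.7]
contact_force: [-1.1, -4.1, 7.7]
opening: 0.48
```

Call:
servo_tool(plan=[[0,0,0,-0.001,0],[0,0,0,-0.0015,0],[0,0,0,-0.0015,0],[0,0,0,-0.0015,0]])

```text
time: 12.3
tcp_pos: [0.5551, 0.0657, 0.0583]
ee_rot: [0.103, -0.105, -0.699, 0.7]
contact_force: [-1.3, -3.9, 5.9]
opening: 0.487
```

```bash
python3 -c "
from g import *
rep(env.get_state())"
```

```text
t 12.3 tcp gauge mm [-53.6 -20.8] z 0.0583 yaw -106.9 Fgauge -0.1 -4.2 5.9 open 41.4 T [-0.72  0.17  0.03]
```

Call:
servo_tool(plan=[[0,0,0,-0.001,0],[0,0,0,-0.0015,0],[0,0,0,-0.0015,0],[0,0,0,-0.0015,0]])

```text
time: 12.63
tcp_pos: [0.5554, 0.0666, 0.0583]
ee_rot: [0.103, -0.105, -0.699, 0.7]
contact_force: [-2.9, -8.0, 7.2]
opening: 0.487
```

```bash
python3 -c "
from g import *
rep(env.get_state())"
```

```text
t 12.6333 tcp gauge mm [-53.6 -19.8] z 0.0583 yaw -106.88 Fgauge -0.4 -8.5 7.2 open 41.4 T [-1.29  0.39  0.13]
```

It's touching the blue fence. Next I'll slide along it to the orange fence with light side pressure.

Call:
servo_tool(plan=[[0,0,0,0.0005,0],[0,-0.003,0,0.0005,0],[0,-0.007,0,0.0005,0],[0,-0.011,0,0.0005,0],[0,-0.015,0,0.0005,0],[0,-0.018,0,0.0005,0],[0,-0.019,0,0.0005,0],[0,-0.019,0,0.0005,0],[0,-0.019,0,0.0005,0]])

```text
time: 13.38
tcp_pos: [0.572, 0.0616, 0.0585]
ee_rot: [0.104, -0.103, -0.699, 0.7]
contact_force: [-11.1, -2.7, 13.6]
opening: 0.486
```

```bash
python3 -c "
from g import *
rep(env.get_state())"
```

```text
t 13.3833 tcp gauge mm [-36.2 -19.8] z 0.0585 yaw -106.86 Fgauge -9.8 -5.8 13.6 open 41.3 T [-0.49  1.73  0.22]
```

Call:
servo_tool(plan=[[0,0,-0.0008,0,0],[0,-0.001,-0.0008,0,0],[0,-0.002,-0.0008,0,0],[0,-0.002,-0.0008,0,0]])

```text
time: 13.72
tcp_pos: [0.5738, 0.061, 0.0585]
ee_rot: [0.105, -0.103, -0.699, 0.7]
contact_force: [-7.3, -2.3, 6.9]
opening: 0.485
```

```bash
python3 -c "
from g import *
rep(env.get_state())"
```

```text
t 13.7167 tcp gauge mm [-34.3 -19.8] z 0.0585 yaw -106.87 Fgauge -6.4 -4.3 6.9 open 41.2 T [-0.43  1.27  0.2 ]
```

Moved freely, so that was drag and not the fence. Continue.

Call:
servo_tool(plan=[[0,-0.001,-0.0002,0,0],[0,-0.002,-0.0002,0,0],[0,-0.003,-0.0002,0,0],[0,-0.003,-0.0002,0,0]])

```text
time: 14.05
tcp_pos: [0.5767, 0.0601, 0.0585]
ee_rot: [0.105, -0.103, -0.699, 0.7]
contact_force: [-7.2, -3.0, 5.2]
opening: 0.485
```

```bash
python3 -c "
from g import *
rep(env.get_state())"
```

```text
t 14.05 tcp gauge mm [-31.3 -19.8] z 0.0585 yaw -106.87 Fgauge -6.0 -5.0 5.2 open 41.3 T [-0.49  1.1   0.19]
```

Call:
servo_tool(plan=[[0,-0.001,0,0,0],[0,-0.002,0,0,0],[0,-0.002,0,0,0],[0,-0.002,0,0,0]])

```text
time: 14.38
tcp_pos: [0.5778, 0.0598, 0.0585]
ee_rot: [0.105, -0.102, -0.699, 0.7]
contact_force: [-12.6, -1.4, 9.0]
opening: 0.486
```

```bash
python3 -c "
from g import *
rep(env.get_state())"
```

```text
t 14.3833 tcp gauge mm [-30.2 -19.8] z 0.0585 yaw -106.86 Fgauge -11.7 -5.0 9.0 open 41.3 T [-0.31  1.91  0.13]
```

Call:
servo_tool(plan=[[0,-0.001,0,-0.0005,0],[0,-0.001,0,-0.001,0],[0,-0.001,0,-0.001,0],[0,-0.001,0,-0.001,0]])

```text
time: 14.72
tcp_pos: [0.578, 0.0599, 0.0586]
ee_rot: [0.106, -0.101, -0.699, 0.7]
contact_force: [-18.7, -5.5, 15.8]
opening: 0.485
```

```bash
python3 - <<'E'
from g import *
s=env.get_state(); rep(s)
a,_=grab('scene'); w,_=grab('wrist','w7.png')
A=cv2.resize(a[200:275,280:380],(600,450),interpolation=cv2.INTER_CUBIC)
cv2.imwrite('pics/s3.png',A[...,::-1])
E
```

```text
t 14.7167 tcp gauge mm [-30.  -19.7] z 0.0586 yaw -106.84 Fgauge -16.3 -10.7 15.8 open 41.2 T [-1.01  3.05  0.12]
```

View pics/s3.png

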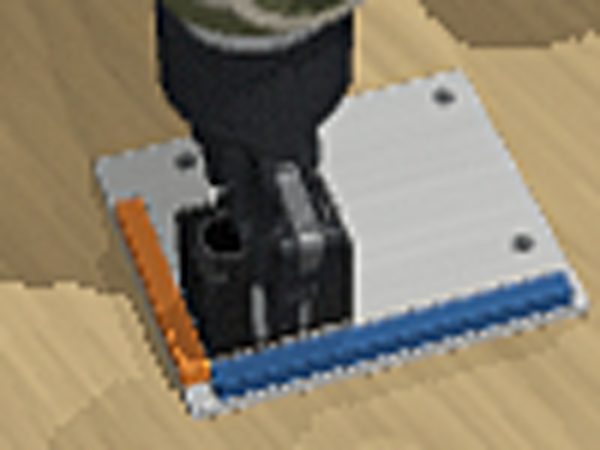

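View pics/w7.png

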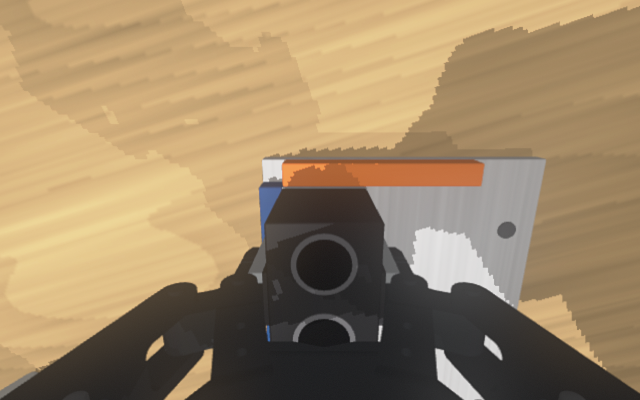

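```bash
python3 - <<'E'
from g import *
s=env.get_state(); 
for n,q in (('grasp',[.264,-.267,-.655,.656]),('grasped/lift',[.263,-.268,-.654,.656]),('now',s['ee_rot'])):
    y=q2R(q)[:,1]; r=q2R(q); print(n,'tool y in tool-heading frame deg: toward tool x/z horizontal',np.degrees(np.array([y[:2]@ (r[:2,0]),y[:2]@r[:2,2]])).round(2), np.degrees(np.array([r[2,0],r[2,2]])).round(2))
print('gauge yaw zax+90',zax(s)+90)
b5,b7=[cv2.cvtColor(cv2.imread(f'pics/{f}.png'),cv2.COLOR_BGR2GRAY) for f in('w5','w7')]
def cup(g):
    c=cv2.HoughCircles(cv2.GaussianBlur(g[225:305,280:370],(3,3),0),cv2.HOUGH_GRADIENT,1,50,param1=80,param2=12,minRadius=25,maxRadius=38); return c
print(cup(b5),cup(b7))
E
```

```text
grasp tool y in tool-heading frame deg: toward tool x/z horizontal [-0.26 -0.02] [-0.26 -0.02]
grasped/lift tool y in tool-heading frame deg: toward tool x/z horizontal [-0.44 -0.  ] [-0.44 -0.  ]
now tool y in tool-heading frame deg: toward tool x/z horizontal [0.42 0.2 ] [0.42 0.2 ]
gauge yaw zax+90 -16.841085924960467
[[[46.5 39.5 30.7]]] [[[41.5 39.5 30.7]]]
```

Both contacts are firm: 1 mm of command gave 0.2 mm of motion. The tool has pitched about 0.7° under the load, so I'll ease the downward load and keep the fence push.

Call:
servo_tool(plan=[[0,0,-0.0005,0,0],[0,0.0002,-0.001,0,0],[0,0.0002,-0.001,0,0],[0,0.0002,-0.001,0,0],[0,0.0002,-0.001,0,0]])

```text
time: 15.23
tcp_pos: [0.5779, 0.0599, 0.0586]
ee_rot: [0.106, -0.101, -0.699, 0.7]
contact_force: [-14.1, -5.4, 6.3]
opening: 0.481
```

```bash
python3 - <<'E'
from g import *
s=env.get_state(); rep(s); print(np.degrees(q2R(s['ee_rot'])[2,[0,2]]).round(2))
E
```

```text
t 15.2333 tcp gauge mm [-30.  -19.7] z 0.0586 yaw -106.85 Fgauge -11.9 -9.3 6.3 open 40.9 T [-1.04  2.24  0.17]
[0.41 0.19]
```

The slight pitch stayed (about 0.5°, TCP 0.3 mm higher). I'll back off 1.5 mm, press down to level it, grip harder, then push again more gently.

Call:
servo_tool(plan=[[0,0.001,0,0.0005,0],[0,0.003,0.0005,0.0005,0],[0,0.003,0.0015,0.0005,0],[0,0.003,0.0015,0.0005,0],[0,0.003,0.0015,0.0005,0],[0,0.003,0.0015,0.0005,0]], squeeze=100)

```text
time: 15.73
tcp_pos: [0.5771, 0.0601, 0.0585]
ee_rot: [0.104, -0.103, -0.699, 0.7]
contact_force: [-7.5, -5.4, 8.5]
opening: 0.48
```

```bash
python3 - <<'E'
from g import *
s=env.get_state(); rep(s); print(np.degrees(q2R(s['ee_rot'])[2,[0,2]]).round(2))
E
```

```text
t 15.7333 tcp gauge mm [-30.9 -19.8] z 0.0585 yaw -106.87 Fgauge -5.6 -7.3 8.5 open 40.8 T [-1.07  0.93  0.16]
[0.03 0.1 ]
```

Call:
servo_tool(plan=[[0,-0.0005,-0.0004,-0.0002,0],[0,-0.001,-0.0004,-0.0002,0],[0,-0.0015,-0.0004,-0.0002,0],[0,-0.0015,-0.0004,-0.0002,0],[0,-0.0015,-0.0004,-0.0002,0]])

```text
time: 16.15
tcp_pos: [0.5776, 0.06, 0.0586]
ee_rot: [0.105, -0.102, -0.699, 0.7]
contact_force: [-10.8, -5.4, 10.1]
opening: 0.482
```

```bash
python3 - <<'E'
from g import *
s=env.get_state(); rep(s); print(np.degrees(q2R(s['ee_rot'])[2,[0,2]]).round(2))
E
```

```text
t 16.15 tcp gauge mm [-30.4 -19.7] z 0.0586 yaw -106.84 Fgauge -8.8 -8.3 10.1 open 41.0 T [-1.07  1.83  0.3 ]
[0.2  0.14]
```

Call:
servo_tool(plan=[[0,-0.0005,-0.0002,0,0],[0,-0.001,-0.0003,0,0],[0,-0.001,-0.0003,0,0],[0,-0.001,-0.0003,0,0],[0,-0.001,-0.0003,0,0]])

```text
time: 16.57
tcp_pos: [0.5778, 0.0599, 0.0587]
ee_rot: [0.106, -0.101, -0.699, 0.7]
contact_force: [-13.9, -3.8, 11.4]
opening: 0.478
```

```bash
python3 - <<'E'
from g import *
s=env.get_state(); rep(s); print(np.degrees(q2R(s['ee_rot'])[2,[0,2]]).round(2))
E
```

```text
t 16.5667 tcp gauge mm [-30.2 -19.7] z 0.0587 yaw -106.83 Fgauge -12.2 -7.7 11.4 open 40.6 T [-0.85  2.29  0.29]
[0.32 0.16]
```

Call:
servo_tool(plan=[[0,0,-0.0003,-0.0003,0],[0,0,-0.0005,-0.0005,0],[0,0,-0.0005,-0.0005,0],[0,0,-0.0005,-0.0005,0],[0,0,-0.0005,-0.0005,0],[0,0,-0.0005,-0.0005,0],[0,0,-0.0005,-0.0005,0]])

```text
time: 17.15
tcp_pos: [0.5779, 0.06, 0.0587]
ee_rot: [0.106, -0.101, -0.699, 0.7]
contact_force: [-13.7, -6.8, 6.9]
opening: 0.479
```

```bash
python3 - <<'E'
from g import *
s=env.get_state(); rep(s); print(np.degrees(q2R(s['ee_rot'])[2,[0,2]]).round(2))
a,_=grab('wrist'); t,_=grab('top'); t0=cv2.imread('pics/t1.png')[...,::-1]
A=cv2.resize(a[140:360,200:440],(480,440),interpolation=cv2.INTER_CUBIC)
B=cv2.resize(t[60:260,150:500],(800,457))
for n,(x0,y0,x1,y1) in dict(brass=(370,168,405,198),jar=(373,220,405,248),brick=(350,98,388,145),paddle=(212,92,318,135)).items():
    print(n,np.abs(t[y0:y1,x0:x1].astype(int)-t0[y0:y1,x0:x1]).mean().round(1))
cv2.imwrite('pics/f.png',A[...,::-1])
E
```

```text
t 17.15 tcp gauge mm [-30.1 -19.6] z 0.0587 yaw -106.84 Fgauge -11.1 -10.5 6.9 open 40.7 T [-1.35  2.16  0.3 ]
[0.34 0.2 ]
brass 8.3
jar 10.1
brick 3.1
paddle 4.6
```

View pics/f.png

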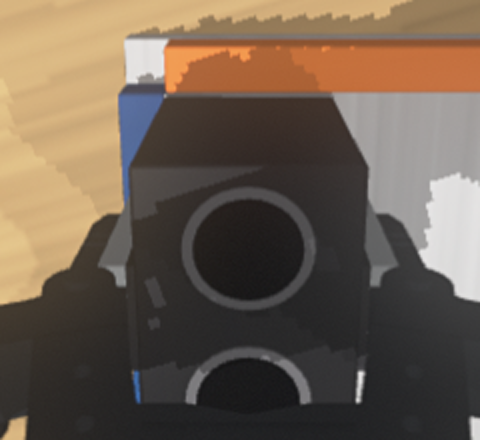

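The mould's front face is right behind the orange fence, with only a sliver of steel sole visible at (250,94), and its left side is against the blue fence. Both pushes are about 11 N and steady, so I'm handing it in.

```bash
python3 -c "
from g import *
print(env.sign_off()); rep(env.get_state())"
```

```text
the job is handed in; nothing more can be done
None
the job is handed in; nothing more can be done
```

I zeroed the gauge with the plate still empty, then seated the black graphite mould in its corner and handed in at about 17 s. The arm is still gripping it (100 N) and pushing on both fences. No verdict is reported.

- **Button:** pressed until it bottomed out. The force went from 4 N to 26 N with under 1 mm more travel. After I lifted off, the green cap was back at its starting place in the top picture.
- **Seating:** the last reading showed about 11 N against the orange fence, 10.5 N against the blue fence and about 11 N on the plate. Pushing on moved it only about 0.2 mm per mm commanded. The last close view shows the mould against both fences. By my camera-based corner estimate, its centre is within about 1 mm of the home position.
- **Yaw:** it matched the gauge to within 0.1°.
- **Not perfect:** under the push the tool leans about 0.3–0.6° compared with the grasp, so the mould may be pitched by about that much. I levelled it once and eased the push, but some lean came back.
- **Bystanders:** nothing touched them as far as I know. My before/after picture comparison was affected by the arm's moving shadow (largest difference at the jar and the brass mould), so it doesn't prove they stayed put.

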